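Switch the engraver's air console over to outlet four

ROBOT

A 7-joint arm with a two-finger parallel gripper is mounted at the origin on the work surface. World frame = base frame: x ahead of the robot, y to its left, z up, the work surface at z = 0. Lengths are in m, angles in rad, forces in N, time in s.
With the tool pointing down it reaches from about 0.4 to 0.85 m from the base axis. Payload 10.4 kg.
Tool frame: the origin (TCP) lies midway between the tips of the shut fingers; the grasp point (between the pads) lies 19 mm behind it; z points along the fingers, y is the line along which they close (so a half turn about z gives the same grasp; the last joint's range is limited). The gripper opens to 85 mm and grips with 20 to 120 N. Pads are 22 mm wide; open, the fingers measure 114 mm over their backs; the gripper's body (76 mm by 85 mm) begins 54 mm behind the grasp point. The pads swing forward as they close: fully open they stand 13 mm farther back than shut.
Start: joints at [1.243, 0.332, -0.065, 1.46, 0.022, 1.35, -0.088], TCP at [0.188, -0.596, 0.231] pointing down, gripper open.
Joint ranges: [-2.6, 2.6], [-0.5, 2.12], [-1.47, 1.34], [0.16, 2.42], [-1.27, 4.41], [0.06, 2.06], [-2.6, 2.6]. Speed limits (rad/s): [2.22, 2.22, 2.79, 2.79, 3.14, 3.14, 3.14].

INTERFACE

Orientations are given as a unit quaternion [x, y, z, w].
In Python, from workcell import get_obs, camera, camera_params, hand_in gives the robot as it stands.
- The arm moves only by the tool carry_out, never from a script. Its argument "commands" is a list that holds one entry, the list of rows, each a list of 6 numbers: the shift along the tool's x, y, z in units of 40 mm (1.0 is 40 mm), then the turn, a rotation vector about the tool's x, y, z in units of 6 degrees (1.0 is 6 degrees). In form: [[[x, y, z, ax, ay, az], ...]]. A call has 1 to 20 rows; each row shifts and turns the commanded pose from where the row before left it, along the tool's axes as they then stand; what a row does not reach is not made up. A row lasts 1/12 s, in which the tool goes at most 41.7 mm and 7.16 degrees, less where a joint would pass 70% of its speed; a pose out of reach is approached as far as the arm can. A call is refused whole if a number of a shift passes 1 or a number of a turn 1, either way. A call with a gripper value outside its range is refused whole. "hand" is the closure, from -1 (fully open) to 1 (shut), set as the call begins (left out, the last holds). The fingers move at their own pace and stop on an object; "force" is the grip in N (left out, the last holds). Time passes only in rows, so rows that do not move let the fingers close. It gives the time, the measured TCP pose, the force, the opening and the grip force at its end, in the units of the state.
- get_obs(): the state, without advancing time (a new reading comes with each control period).
- camera(name): name is "side" or "top" or "wrist"; returns the picture (480x640x3 uint8, red, green, blue); there is no depth.
- camera_params(name): a dict with "mtx" (3x3 intrinsics, pixels), "k1" (the pictures are not rectified: a ray, as slopes to the right and down, at radius r is drawn at 1 + k1 r^2 times it, then the intrinsics apply), "R" (3x3) and "t" (3): a world point X has camera coordinates R X + t. Camera axes: x right, y down, z forward; pixel columns grow to the right and rows downward; lengths in m; the calibration is good to about 2 mm. A picture is of the moment at which its call begins: read the wrist's pose just before it. camera_params takes no time and is no camera call; for the wrist camera it gives the pose at the moment of the call.
- hand_in(): hands the job in; it is judged then, once.
The state is a dict: "clock": time; "joint_pos": joint angles; "joint_velocities": joint speeds; "tau": joint torques, N m; "position": TCP position; "ee_rot": TCP orientation; "ft_force": force on the tool from outside, world axes, zero at the start; "torque": the same for the moment, N m; "grip_width": opening from 0.0 (shut) to 1.0 (fully open); "grasp_force": force on a finger pad.
Only numpy, scipy, OpenCV 4.12 (cv2) and the standard library are available. Lean on these libraries where they do the work, as an engineer would, in place of code of your own. Each camera call takes 0.05 s, during which the arm holds its last target. There are 200 camera calls.

TASK

Switch the air over to outlet four on the engraver's air console: push the tab on the selector dial round with a fingertip, either way, until the dial has clicked home with its tab at the four-dot mark. Then press the raised end of the rocker switch fully down to turn the air on. Only push and press, do not pinch the tab between the fingers, and leave the loose things on and around the console where they are.

Things in the scene. Friction and masses are not known exactly. Their poses are not given: they have to be found in the camera images.
- console: Air control console, fixed: flat grey case, 220 mm deep (x), 320 mm wide (y), aluminium top panel 80 mm above the bench. Origin: centre of its underside. x runs from its front (the long face with six brass outlet couplers) to its back, y to the left seen from the front, z up. Selector dial left of the middle, rocker at x -45, y -105 mm; a gauge (8 mm high) and a throttle knob (19 mm high) behind it are not used.
- dial_axis (a point): Point on the selector dial's vertical axis, level with the top panel (console x 0, y 60, z 80 mm). The dial is a black disc 92 mm across whose top stands 11 mm above the panel, its hub cap (28 mm across) 16 mm. A push of 3 to 5 N on the tab takes it out of a click stop; past half way (30 degrees) to the next stop the spring carries it on into that stop by itself, ahead of the finger.
- selector (a joint): Angle of the selector dial, rad, growing clockwise seen from above; it turns endlessly either way. 0: tab at the one-dot mark. Six spring click stops 60 degrees (1.047 rad) apart: one dot 0, two 1.047, three 2.094, four 3.142 or -3.142, five -2.094, six -1.047 (each also a whole turn, 6.283, on). It starts at any stop but four, now and then hung up between two stops.
- tab (a point): Middle of the selector's tab, 44 mm from the axis, 24 mm above the panel; it points to the mark of the stop the dial is at. The tab is an upright aluminium fin with a ribbed black pad on each side, standing along the radius from 30 to 58 mm from the axis, 10 mm thick over the pads, its top 38 mm above the panel (27 mm above the disc). The space beside it is clear all round the dial.
- pad_a: Ribbed pad on the anticlockwise side of the tab, 3 mm thick; pushing on it turns the dial clockwise. Origin on the dial's axis at panel level, x axis along the tab outwards.
- pad_b: The same pad on the clockwise side of the tab; pushing on it turns the dial anticlockwise. Origin on the dial's axis at panel level, x axis along the tab outwards.
- four_dots (a point): Centre of the four-dot mark (two by two dots, 17 mm across) on the top panel, 81 mm from the dial's axis. Each stop has such a mark of one to six black 7 mm dots. Seen from the console's front, one dot is at 7 o'clock, then clockwise two at 9, three at 11, four at 1, five at 3 and six at 5 o'clock.
- air_rocker (a joint): Angle of the air supply rocker switch, rad: 0 off (end towards the front of the console raised), 0.44 on (that end fully down, at its stop). It stays where it is left; pressing takes about 2 N.
- rocker_raised_end (a point): Point on the top face of the rocker where to press, on the raised front half, 18 mm from the pivot; about 14 mm above the panel when off, 6 mm when on. The black paddle is 52 mm long (console x) x 28 mm wide in a frame 3 mm high; it tilts about the console's y direction.
- collet_nut: Loose brass collet nut, 24 mm wide, 22 mm high, standing on the panel between dial and rocker. Origin: centre of its underside.
- loupe: Loose black eye loupe, 38 mm wide, 26 mm high, standing on the panel between dial and rocker. Origin: centre of its underside.
- graver: Loose hand graver with wooden handle, 125 mm long, 22 mm high, lying on the bench right of the console. Origin: near its ferrule, on the bench.
- oilstone: Loose oilstone on a wooden base, 125 x 50 x 26 mm, on the bench left of the console. Origin: centre of its underside.
- steel_blank: Loose steel blank, 110 x 32 x 5 mm, lying on the bench in front of the console. Origin: centre of its underside.
- oil_bottle: Loose small amber oil bottle, 44 mm wide, 85 mm high, on the bench left of the console. Origin: centre of its underside.
- ring_blank: Loose brass ring, 38 mm wide, 9 mm high, on the bench right of the console. Origin: centre of its underside.

How it is judged:
By the outcome, as a careful person would: the job done as asked, in the order asked, and still so for the second after the job is handed in, with the robot touching nothing.
It also fails if it takes over 48 s, if anything falls off the work surface, if the arm or the gripper's body presses on something with over 40 N, if the wrist force passes 120 N, or if a joint passes its speed limit or range.

## Working session

There is one attempt and no reset: what is moved stays moved. The work goes in short steps, Python scripts to look and compute and a tool call to move; the robot and the scene stay as the last step left them, time stands still between calls to the robot, and variables do not carry over. Pictures are saved under pics/ and viewed, at most 10 in all, crops included, and the job is handed in when it is done.

Besides the shell and the picture viewer there is one more tool, called after "Call:" as name([rows], argument=value, ...), one row to a line, values as JSON. carry_out: Moves the arm, as the interface text tells. Its arguments: {"type":"object","properties":{"commands":{"type":"array"},"hand":{"type":"number"},"force":{"type":"number"}},"required":["commands"]}

```bash
mkdir -p pics; python3 - <<'E'
from workcell import *
import cv2
print(get_obs())
for n in ("top","side"):
    cv2.imwrite(f"pics/{n}0.png",camera(n)[:,:,::-1]); print(camera_params(n))
E
```

```text
{'clock': 0.0, 'joint_pos': array([ 1.2434005 ,  0.33287711, -0.06471149,  1.46094901,  0.02159828,
        1.34990506, -0.08852866]), 'joint_velocities': array([-0.00035753, -0.00122324,  0.00019839, -0.00054803, -0.00205169,
       -0.00080347, -0.00102688]), 'tau': array([-8.55841918e-04, -6.25455022e+01,  4.85322531e-02, -3.91603732e+01,
        1.61994004e-02,  1.00991849e-02,  3.35173024e-05]), 'position': array([ 0.18744851, -0.59582815,  0.23050902]), 'ee_rot': array([ 9.88409412e-01,  1.51810122e-01, -1.40118084e-04, -7.07758749e-04]), 'ft_force': array([-0.6993525 ,  0.67380669, -0.25975633]), 'torque': array([-0.00969288, -0.05190838, -0.01812146]), 'grasp_force': 0.0, 'grip_width': 0.9985336502926807}
{'mtx': array([[502.60767407,   0.        , 318.54478701],
       [  0.        , 502.60767407, 238.59457012],
       [  0.        ,   0.        ,   1.        ]]), 'k1': -0.0951434927062975, 'R': array([[-0.0225717 , -0.99961495,  0.01613939],
       [-0.98260715,  0.01920555, -0.18470069],
       [ 0.1843196 , -0.02002768, -0.98266229]]), 't': array([0.04347806, 0.58351856, 1.04118791])}
{'mtx': array([[478.75713827,   0.        , 319.78676902],
       [  0.        , 478.75713827, 231.95721539],
       [  0.        ,   0.        ,   1.        ]]), 'k1': -0.10663955920625148, 'R': array([[ 0.92240295, -0.38617598, -0.0063961 ],
       [-0.22272522, -0.51831625, -0.82567654],
       [ 0.31554125,  0.76303104, -0.56410757]]), 't': array([-0.50664265,  0.22679373,  0.65270074])}
```

View pics/top0.png

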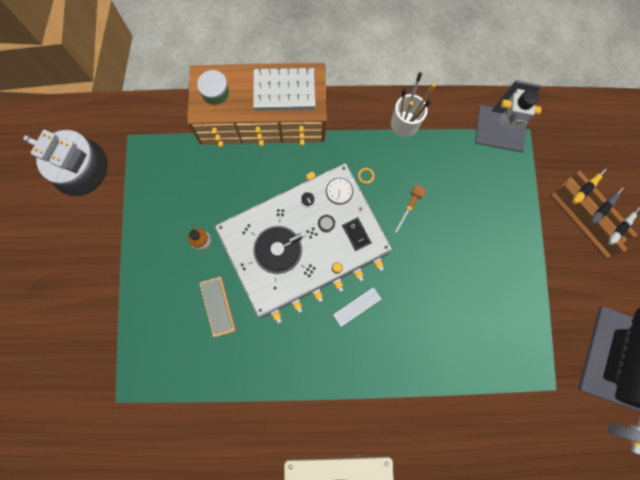

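Console lies around pixels (217–390, 165–317), dial at about (277,249), and the tab points right-up towards a mark at (312,233). I'll enlarge it.

```bash
python3 - <<'E'
import cv2
a=cv2.imread("pics/top0.png")[150:330,200:410]
cv2.imwrite("pics/c0.png",cv2.resize(a,None,fx=3.3,fy=3.3,interpolation=cv2.INTER_CUBIC))
E
```

```text
(no output)
```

View pics/c0.png

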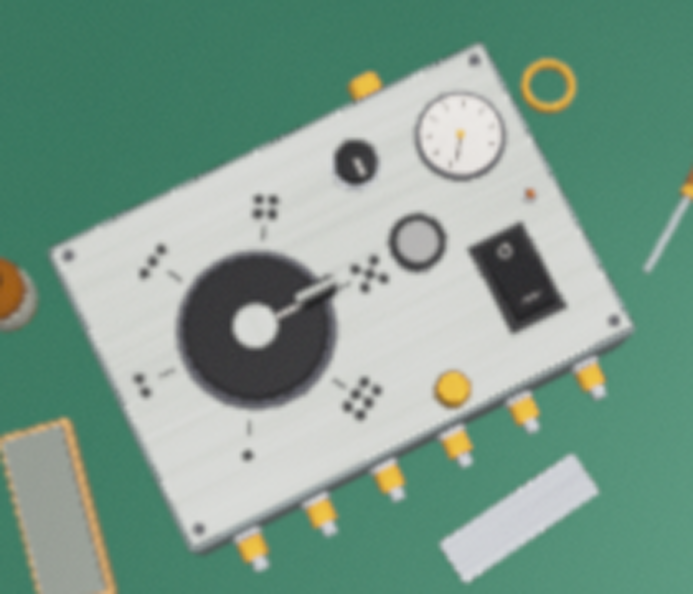

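The tab (fin tip near crop (332,287)) points to the five-dot mark (370,273); the four-dot mark is at (265,207), anticlockwise from it. The loupe is at (417,242), the nut at (453,388) and the rocker at (517,277). Next I fit the console pose.

```bash
cat > h.py <<'E'
import numpy as np, cv2
from workcell import *
from scipy.spatial.transform import Rotation as Ro
def unproj(cp,uv,z):
    m=cp["mtx"]; d=np.array([(uv[0]-m[0,2])/m[0,0],(uv[1]-m[1,2])/m[1,1]]); s=d.copy()
    for _ in range(20): s=d/(1+cp["k1"]*(s@s))
    r=cp["R"].T@np.r_[s,1]; c=-cp["R"].T@cp["t"]
    return (c+r*(z-c[2])/r[2])
def fit(A,B):
    a=A-A.mean(0); b=B-B.mean(0)
    th=np.arctan2((a[:,0]*b[:,1]-a[:,1]*b[:,0]).sum(),(a*b).sum())
    R=np.array([[np.cos(th),-np.sin(th)],[np.sin(th),np.cos(th)]]); t=B.mean(0)-R@A.mean(0)
    return th,R,t
E
python3 - <<'E'
from h import *
cp=camera_params("top")
f=lambda p:(200+(p[0]+.5)/3.3-.5,150+(p[1]+.5)/3.3-.5)
# marks: clock angle from +x clockwise
mk=lambda h:(81*np.cos(np.radians(30*h)),60-81*np.sin(np.radians(30*h)))
L=[((110,160),(52,252),80),((110,-160),(480,45),80),((-110,-160),(632,330),80),((-110,160),(195,548),80),
(mk(7),(247,455),80),(mk(9),(142,385),80),(mk(11),(153,262),80),(mk(1),(265,207),80),(mk(3),(370,273),80),(mk(5),(362,397),80),((0,60),(255,326),96),((-45,-105),(517,277),87)]
A=np.array([l[0] for l in L])/1000.; B=np.array([unproj(cp,f(l[1]),l[2]/1000)[:2] for l in L])
th,R,t=fit(A,B); print(th,np.degrees(th),t); print(((B-A@R.T-t)*1000).round(1))
P=lambda x,y:R@np.array([x,y])/1000+t
print("axis",P(0,60),"rock",P(-45-18,-105),"nut",unproj(cp,f((453,388)),.1),"loupe",unproj(cp,f((417,242)),.106))
a=P(0,60); tip=unproj(cp,f((332,284)),.118); d=tip[:2]-a; print("tab",d,np.hypot(*d),np.degrees(np.arctan2(d[1],d[0])),"mark4 dir",np.degrees(np.arctan2(*(P(*mk(1))-a)[::-1])),"mark5 dir",np.degrees(np.arctan2(*(P(*mk(3))-a)[::-1])))
E
```

```text
0.4440307892160868 25.44109019594484 [0.58315907 0.06500742]
[[-2.7 -5.2]
 [-4.8  1.8]
 [-0.1  4.5]
 [ 4.4 -3.1]
 [ 0.6  0.4]
 [ 0.6  0.4]
 [-0.2  0.1]
 [ 0.2  0.5]
 [ 1.  -0.2]
 [ 1.3  0.1]
 [-0.1  0.1]
 [-0.3  0.7]]
axis [0.5573841  0.11918906] rock [ 0.57137454 -0.05687419] nut [ 0.51476249 -0.00449923  0.1       ] loupe [0.6073821 0.0158971 0.106    ]
tab [ 0.02166345 -0.04934815] 0.05389383318928081 -66.29890949918511 mark4 dir -4.558909804055149 mark5 dir -64.55890980405513
```

Residuals are small apart from the rounded corners: dial axis (0.557, 0.119), tab at five (−64.6°), four at −4.6°. I need a 60° anticlockwise push on pad_b. I shut the fingers and travel to above the clockwise side of the tab.

Call:
carry_out([
  [[0.4,-0.38,0,0,0,0],[0.4,-0.38,0,0,0,0],[0.4,-0.38,0,0,0,0],[0.4,-0.38,0,0,0,0],[0.4,-0.38,0,0,0,0],[0.4,-0.38,0,0,0,0],[0.4,-0.38,0,0,0,0],[0.4,-0.38,0,0,0,0],[0.4,-0.38,0,0,0,0],[0.4,-0.38,0,0,0,0],[0.4,-0.38,0,0,0,0],[0.4,-0.38,0,0,0,0],[0.4,-0.38,0,0,0,0],[0.4,-0.38,0,0,0,0],[0.4,-0.38,0,0,0,0],[0.4,-0.38,0,0,0,0],[0.4,-0.38,0,0,0,0],[0.4,-0.38,0,0,0,0],[0.4,-0.38,0,0,0,0],[0.4,-0.38,0,0,0,0]],
], hand=1, force=40)

```text
clock: 1.77
position: [0.4018, -0.2091, 0.2311]
ee_rot: [0.988, 0.152, -0.0, -0.0]
ft_force: [0.8, -0.9, -0.0]
grip_width: -0.0
grasp_force: 0.0
```

Call:
carry_out([
  [[0.4,-0.38,0,0,0,0],[0.4,-0.38,0,0,0,0],[0.4,-0.38,0,0,0,0],[0.4,-0.38,0,0,0,0],[0.4,-0.38,0,0,0,0],[0.4,-0.38,0,0,0,0],[0.4,-0.38,0,0,0,0],[0.4,-0.38,0,0,0,0],[0.4,-0.38,0,0,0,0],[0.4,-0.38,0,0,0,0],[0.4,-0.38,0,0,0,0],[0.4,-0.38,0,0,0,0],[0.4,-0.38,0,0,0,0],[0.2,-0.3,0,0,0,0],[0,0,0,0,0,-0.6],[0,0,0,0,0,-0.7],[0,0,0,0,0,0]],
])

```text
clock: 3.18
position: [0.5445, 0.0549, 0.2309]
ee_rot: [0.975, 0.221, -0.0, -0.0]
ft_force: [0.0, -0.7, 0.2]
grip_width: 0.0
grasp_force: 0.0
```

```bash
cat > g.py <<'E'
from h import *
import sys
# go target: x y z, tool-y dir deg -> shift in tool units
def go(x,y,z,psi):
    o=get_obs(); T=Ro.from_quat(o["ee_rot"])
    d=T.inv().apply(np.array([x,y,z])-o["position"])/.04
    s=np.radians(psi); yy=np.array([np.cos(s),np.sin(s),0]); zz=np.array([0,0,-1.]); G=Ro.from_matrix(np.c_[np.cross(yy,zz),yy,zz])
    print(o["clock"],"pos",o["position"].round(4),"F",o["ft_force"].round(1),"shift",d.round(3),"turn",np.degrees((T.inv()*G).as_rotvec()/6).round(2),"w",round(o["grip_width"],3))
E
python3 - <<'E'
from g import *
go(.550,.0648,.103,-64.6)
cv2.imwrite("pics/w1.png",camera("wrist")[:,:,::-1])
E
```

```text
3.1833 pos [0.5445 0.0549 0.2309] F [ 0.  -0.7  0.2] shift [ 0.232 -0.164  3.196] turn [-0.    0.01  0.02] w 0.0
```

View pics/w1.png

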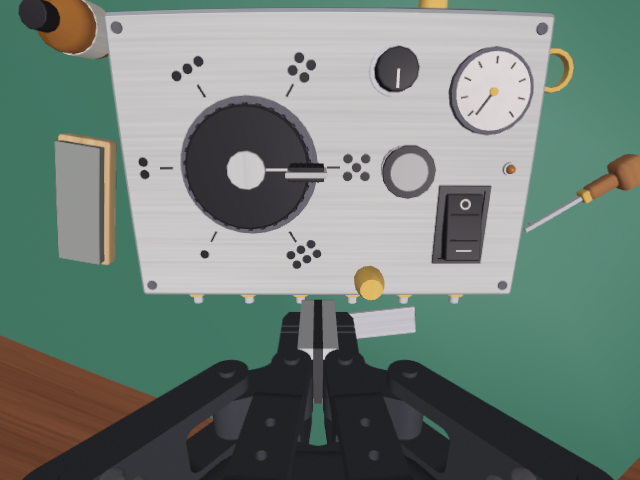

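The wrist view shows the tab pointing squarely at the five-dot mark (355,167), hub at (247,170), rocker at (462,225) with "O" end at the back, and the closed fingers at the lower middle. I cross-check the calibration.

```bash
python3 - <<'E'
from g import *
cp=camera_params("wrist")
for n,p,z in (("hub",(246.5,170),.096),("five",(356,167.5),.08),("four",(302,67.5),.08),("rock",(461.5,224.5),.083),("nut",(369,274),.102),("loupe",(409,171),.106)): print(n,unproj(cp,p,z).round(4))
E
```

```text
hub [0.5614 0.1177 0.096 ]
five [0.595 0.045 0.08 ]
four [0.6416 0.1112 0.08  ]
rock [ 0.5913 -0.0505  0.083 ]
nut [0.5288 0.0023 0.102 ]
loupe [0.6109 0.0145 0.106 ]
```

Call:
carry_out([
  [[0.12,-0.06,0.4,0,0,0],[0.12,-0.06,0.4,0,0,0],[0,0,0.4,0,0,0],[0,0,0.4,0,0,0],[0,0,0.4,0,0,0],[0,0,0.4,0,0,0],[0,0,0.3,0,0,0],[0,0,0.3,0,0,0],[0,0,0.2,0,0,0],[0,0,0,0,0,0]],
])

```text
clock: 4.07
position: [0.5505, 0.0628, 0.1017]
ee_rot: [0.976, 0.218, -0.001, -0.0]
ft_force: [-0.1, -0.1, 0.0]
grip_width: -0.004
grasp_force: 0.0
```

Call:
carry_out([
  [[0.1,0,0,0,0,0],[0.1,0,0,0,0,0],[0.1,0,0,0,0,0],[0,0,0,0,0,0]],
])

```text
clock: 4.4
position: [0.5634, 0.0687, 0.104]
ee_rot: [0.976, 0.219, 0.001, -0.0]
ft_force: [-0.3, 0.7, 0.3]
grip_width: -0.003
grasp_force: 0.0
```

Near contact now; I push along an arc about the dial axis, 3° per row.

Call:
carry_out([
  [[0.06,0.02,0,0,0,-0.5],[0.06,0.02,0,0,0,-0.5],[0.06,0.02,0,0,0,-0.5],[0.06,0.02,0,0,0,-0.5],[0.06,0.02,0,0,0,-0.5],[0.06,0.02,0,0,0,-0.5]],
])

```text
clock: 4.9
position: [0.5771, 0.0713, 0.1036]
ee_rot: [0.929, 0.37, -0.0, 0.0]
ft_force: [-0.8, -2.4, 1.1]
grip_width: 0.002
grasp_force: 1.3
```

Call:
carry_out([
  [[0.06,0.02,0,0,0,-0.5],[0.06,0.02,0,0,0,-0.5],[0.06,0.02,0,0,0,-0.5],[0.06,0.02,0,0,0,-0.5]],
])

```text
clock: 5.23
position: [0.5861, 0.0762, 0.1036]
ee_rot: [0.886, 0.465, -0.0, 0.001]
ft_force: [0.1, -2.3, -0.1]
grip_width: 0.0
grasp_force: 0.7
```

```bash
python3 - <<'E'
from g import *
go(.559,.118,.103,-34.6)
a=camera("top")[150:330,200:410,::-1]
cv2.imwrite("pics/c2.png",cv2.resize(a,None,fx=3.3,fy=3.3,interpolation=cv2.INTER_CUBIC))
E
```

```text
5.2333 pos [0.5861 0.0762 0.1036] F [ 0.1 -2.3 -0.1] shift [ 0.475 -1.152  0.015] turn [ 0.01  0.   -0.01] w 0.0
```

View pics/c2.png

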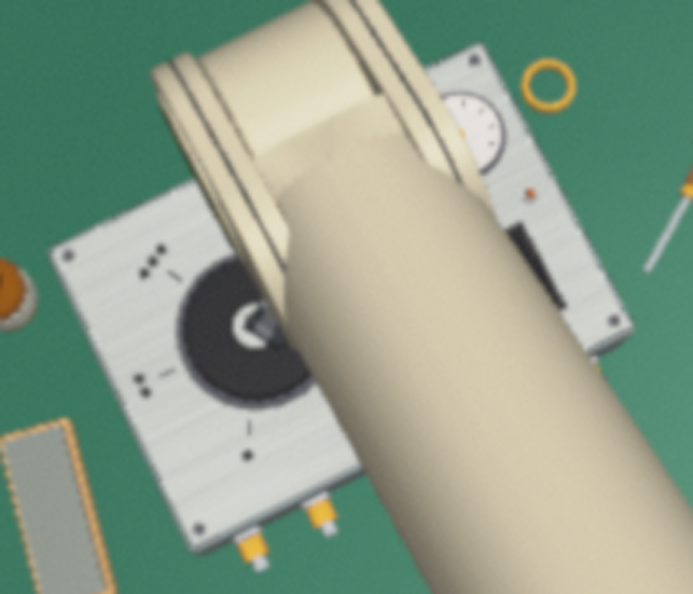

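The arm hides the tab from above. I keep pushing in small steps and watch the force and the wrist camera.

Call:
carry_out([
  [[0.06,0.02,0,0,0,-0.5],[0.06,0.02,0,0,0,-0.5],[0,0,0,0,0,0]],
])

```text
clock: 5.53
position: [0.59, 0.0802, 0.1035]
ee_rot: [0.86, 0.51, 0.0, 0.0]
ft_force: [-0.2, 0.2, 0.3]
grip_width: -0.006
grasp_force: 0.0
```

Call:
carry_out([
  [[0.06,0.02,0,0,0,-0.5],[0.06,0.02,0,0,0,-0.5],[0,0,0,0,0,0],[0,0,0,0,0,0]],
])

```text
clock: 5.87
position: [0.5932, 0.0836, 0.1034]
ee_rot: [0.833, 0.553, 0.0, -0.0]
ft_force: [-0.4, -0.6, 0.7]
grip_width: -0.004
grasp_force: 0.0
```

```bash
python3 - <<'E'
from g import *
go(.559,.118,.103,-22.6)
cv2.imwrite("pics/w2.png",camera("wrist")[:,:,::-1])
E
```

```text
5.8667 pos [0.5932 0.0836 0.1034] F [-0.4 -0.6  0.7] shift [ 0.458 -1.123  0.01 ] turn [-0.   -0.   -0.05] w -0.004
```

View pics/w2.png

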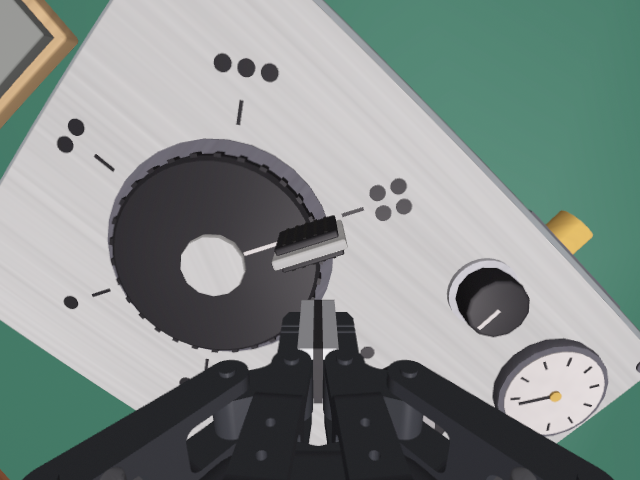

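The tab has clicked ahead of the finger and points squarely to the four-dot mark at (390,200); index line, fin and hub line up, and the fingertip is clear of the tab. I back off and rise, then work out the move to the rocker.

Call:
carry_out([
  [[-0.2,0,0,0,0,0],[-0.1,0,-0.2,0,0,0],[0,0,-0.5,0,0,0],[0,0,-0.6,0,0,0],[0,0,-0.6,0,0,0],[0,0,-0.3,0,0,0],[0,0,0,0,0,0]],
])

```text
clock: 6.5
position: [0.5899, 0.0723, 0.1947]
ee_rot: [0.833, 0.553, 0.002, 0.001]
ft_force: [-0.3, -0.6, -0.1]
grip_width: 0.002
grasp_force: 0.0
```

```bash
python3 - <<'E'
from g import *
print(get_obs()["joint_pos"].round(2))
go(.572,-.058,.19,25.4)
E
```

```text
[ 0.47  0.41 -0.85  1.57  0.31  1.31 -0.82]
6.5 pos [0.5899 0.0723 0.1947] F [-0.3 -0.6 -0.1] shift [-3.177  0.85   0.115] turn [ 0.05  0.   -8.04] w 0.002
```

Call:
carry_out([
  [[-0.53,0.14,0,0,0,0],[-0.53,0.14,0,0,0,0],[-0.53,0.14,0,0,0,0],[-0.53,0.14,0,0,0,0],[-0.53,0.14,0,0,0,0],[-0.53,0.15,0,0,0,0],[0,0,0,0,0,-0.8],[0,0,0,0,0,-0.8],[0,0,0,0,0,-0.8],[0,0,0,0,0,-0.8],[0,0,0,0,0,-0.8],[0,0,0,0,0,-0.8],[0,0,0,0,0,-0.8],[0,0,0,0,0,-0.8],[0,0,0,0,0,-0.8],[0,0,0,0,0,-0.8],[0,0,0,0,0,0]],
])

```text
clock: 7.92
position: [0.5702, -0.0584, 0.1903]
ee_rot: [0.534, 0.845, -0.0, -0.001]
ft_force: [0.6, 1.0, -0.5]
grip_width: 0.005
grasp_force: 0.0
```

```bash
python3 - <<'E'
from g import *
go(.572,-.058,.1,25.4)
cv2.imwrite("pics/w3.png",camera("wrist")[:,:,::-1])
E
```

```text
7.9167 pos [ 0.5702 -0.0584  0.1903] F [ 0.6  1.  -0.5] shift [-0.01   0.047  2.258] turn [-0.01 -0.01  0.01] w 0.005
```

View pics/w3.png

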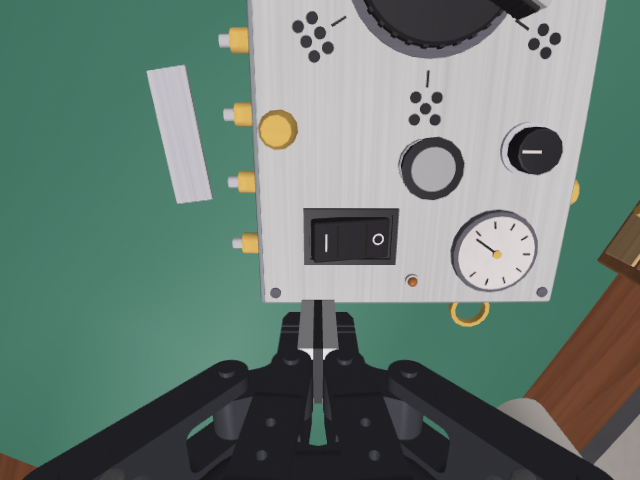

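The view shows the rocker frame at (304–398, 208–265), raised "I" half at left (326,242), nut and loupe clear, tab still at the four-dot mark (top right). Check the press point.

```bash
python3 - <<'E'
from g import *
cp=camera_params("wrist")
C=np.mean([unproj(cp,p,.083) for p in ((304,209),(398,208),(396,265),(304,265))],0); print(C)
th=np.radians(25.4); p=C[:2]-.018*np.array([np.cos(th),np.sin(th)]); print(p); go(*p,.1,25.4)
E
```

```text
[ 0.59132286 -0.0496486   0.083     ]
[ 0.57506282 -0.05736943]
7.9667 pos [ 0.5703 -0.0584  0.1904] F [1.2 0.2 0.3] shift [-0.028  0.121  2.261] turn [-0.01 -0.01 -0.04] w -0.003
```

Call:
carry_out([
  [[0,0.06,0.4,0,0,0],[0,0,0.4,0,0,0],[0,0,0.4,0,0,0],[0,0,0.4,0,0,0],[0,0,0.4,0,0,0],[0,0,0.2,0,0,0],[0,0,0,0,0,0]],
])

```text
clock: 8.55
position: [0.5717, -0.0572, 0.1014]
ee_rot: [0.536, 0.844, -0.001, -0.001]
ft_force: [0.1, 0.4, -0.2]
grip_width: 0.003
grasp_force: 0.0
```

Call:
carry_out([
  [[0,0,0.07,0,0,0],[0,0,0.07,0,0,0],[0,0,0.07,0,0,0],[0,0,0.07,0,0,0],[0,0,0,0,0,0]],
])

```text
clock: 8.97
position: [0.573, -0.0572, 0.092]
ee_rot: [0.536, 0.845, -0.0, 0.0]
ft_force: [-0.7, 0.1, 0.2]
grip_width: -0.001
grasp_force: 0.0
```

Call:
carry_out([
  [[0,0,0.04,0,0,0],[0,0,0.04,0,0,0],[0,0,0.04,0,0,0],[0,0,0,0,0,0]],
])

```text
clock: 9.3
position: [0.573, -0.0572, 0.0872]
ee_rot: [0.535, 0.845, -0.0, 0.0]
ft_force: [-2.0, -1.2, 2.8]
grip_width: 0.002
grasp_force: 1.6
```

Call:
carry_out([
  [[0,0,0.03,0,0,0],[0,0,0.02,0,0,0],[0,0,0,0,0,0]],
])

```text
clock: 9.55
position: [0.5732, -0.0572, 0.0867]
ee_rot: [0.535, 0.845, -0.0, 0.0]
ft_force: [-8.6, -2.3, 16.4]
grip_width: -0.002
grasp_force: 9.2
```

The force jumped to 16 N with z no longer falling, so the rocker is at its stop. I lift off and check.

Call:
carry_out([
  [[0,0,-0.1,0,0,0],[0,0,-0.4,0,0,0],[0,0,-0.6,0,0,0],[0,0,-0.8,0,0,0],[0,0,-0.8,0,0,0],[0,0,-0.5,0,0,0],[-0.6,0,0,0,0,0],[-0.6,0,0,0,0,0],[-0.6,0,0,0,0,0],[0,0,0,0,0,0]],
])

```text
clock: 10.38
position: [0.6047, -0.1276, 0.2124]
ee_rot: [0.538, 0.843, -0.0, 0.0]
ft_force: [0.7, -0.8, -0.1]
grip_width: -0.001
grasp_force: 0.0
```

```bash
python3 - <<'E'
from g import *
go(.572,-.058,.1,25.4)
cv2.imwrite("pics/w4.png",camera("wrist")[:,:,::-1])
E
```

```text
10.3833 pos [ 0.6047 -0.1276  0.2124] F [ 0.7 -0.8 -0.1] shift [ 1.926 -0.006  2.809] turn [-0.    0.01 -0.08] w -0.001
```

View pics/w4.png

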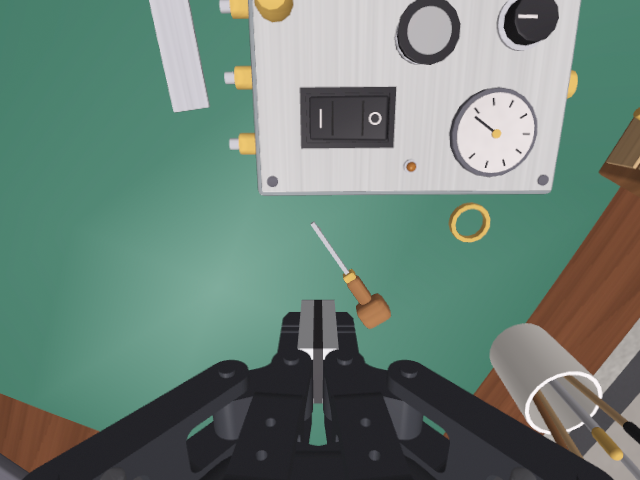

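The rocker looks changed (now at (300–396, 87–148)), and the loose things look undisturbed. I compare side views before and after to be sure.

```bash
python3 - <<'E'
from h import *
s=camera("side")[:,:,::-1]; b=cv2.imread("pics/side0.png")
cp=camera_params("side")
def px(X): return cv2.projectPoints(np.array([X]),cv2.Rodrigues(cp["R"])[0],cp["t"],cp["mtx"],np.array([cp["k1"],0,0,0,0.]))[0].ravel()
out=[]
for X,r,sc in (([.589,-.049,.085],28,7),([.585,.1,.09],56,7)):
    u,v=px(X).astype(int); 
    out.append(np.hstack([cv2.resize(i[v-r*3//4:v+r*3//4,u-r:u+r],(392,294),interpolation=cv2.INTER_CUBIC) for i in (b,s)]))
cv2.imwrite("pics/s1.png",np.vstack(out))
E
```

```text
(no output)
```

View pics/s1.png

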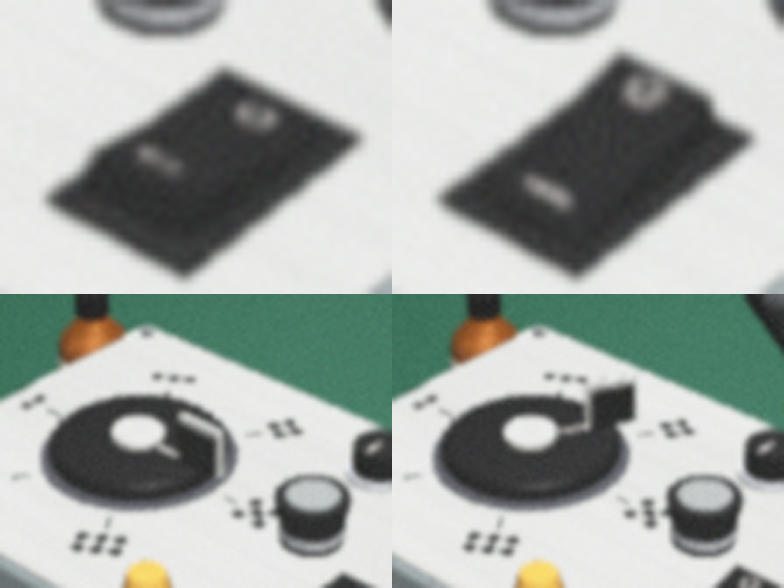

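After the press (right column) the rocker's front end is down and its back end raised. The tab stands at the four-dot mark, and the nut and loupe have not moved.

```bash
python3 -c "
from workcell import *
print(hand_in())"
```

```text
the job is handed in; nothing more can be done
None
```

The dial is clicked home at the four-dot mark and the rocker is pressed fully down, so the air is on. I saw no loose item moved, and the job was handed in at about 10.5 s on the robot's clock.

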